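# Unclip the loaded test carrier from the incubator

### The job

The milk residue test in the incubator is done. In the carrier that has the white test in it, push the test fully home against the stop at the far end of its channel; then squeeze the carrier's two red side catches together, lift the carrier straight up out of its bay to about 10 cm above where it sat, and finish while holding it there by the squeezed catches, still and level, with the test still home. Leave the empty carrier in the other bay, the cups and the timer alone.

Things in the scene. Friction and masses are not known exactly. Their poses are not given: they have to be found in the camera images.
- incubator: fixed two-bay bench incubator, white, aluminium top plate; 190 (x) by 250 mm (y), flat top 75 mm above the bench; origin: underside centre, on the bench; z up, x points away from its sloping console, which reaches 150 mm out at -x, below the top. Bays: openings 112 (x) by 50 mm (y) centred at x = 12, y = +55 and -55 mm, floor 22 mm below the top
- carrier: the loaded carrier, in either bay: dark grey plastic cassette 110 (x) by 48 mm (y), 140 to 220 g, about 1 mm of play in the bay; origin: underside centre, on the bay floor; z up, x along the channel towards its stop, parallel to the incubator's x. Deck (upper face) at z = 24 mm, 2 mm above the incubator's top. Two red catches stand up at x = 0, one on each side (y)
- carrier_stop (a point): on the loaded carrier: foot of the stop's face that the test's far end must touch, at carrier x = 42, y = 0, z = 24 mm (deck level); same axes. The stop is a cross-wall 8 mm high, 30 mm wide. Rails 5 mm high, 21.5 mm apart, guide the test from 56 mm before the stop up to it. A yellow line across the deck 69 mm before the stop is just covered by the near end of a test that is home
- carrier_grip (a point): on the loaded carrier: point mid-way between the two red catches, carrier x = 0, y = 0, z = 45 mm; same axes. Each catch has a flat upright outer pad 24 mm wide (x), from z = 29 to 58 mm; the pads' outer faces are 56 mm apart along y at rest, 44 mm fully squeezed. Around the pads is only the flat top plate, at z = 22 mm
- carrier_left (a joint): inward travel (m) of the catch on the carrier's +y side: 0 at rest, 0.006 squeezed to its stop; it springs back. Spring 3 N at rest, 6 N at the stop. At rest its hook reaches 4 mm under the incubator's top plate; beyond about 0.0042 it is clear. A grip of 15 to 30 N squeezes both catches fully and then carries the carrier by friction
- carrier_right (a joint): the same for the catch on the carrier's -y side
- test_center (a point): centre of the white test, a flat plastic housing 70 (x) by 20 (y) by 6 mm, 15 g, lying loose on the loaded carrier's deck between the rails; same axes. It starts 8 to 19 mm short of the stop; home, its centre is 35 mm before it. Its near end always sticks 14 mm or more out of the rails, with only flat deck and top plate behind it: push there, just above the deck. It slides easily
- spare_grip (a point): a bystander: the point between the catches of the empty carrier, same build, no test, clipped into the other bay
- cup0_center (a point): a bystander: closed milk sample cup, diameter 62 mm, 85 mm tall, red lid; this point is its centre, 42 mm above the bench; z up. Stands loose near the incubator
- cup1_center (a point): a bystander: closed milk sample cup, diameter 62 mm, 85 mm tall, white lid; this point is its centre, 42 mm above the bench; z up. Stands loose near the incubator
- cup2_center (a point): a bystander: closed milk sample cup, diameter 62 mm, 85 mm tall, red lid; this point is its centre, 42 mm above the bench; z up. Stands loose near the incubator
- timer: a bystander: small white bench timer, 60 by 65 by 18 mm, lying loose; origin at the centre of its underside, z up
There are look-alikes about, which are no part of the job. Leave any turquoise look-alike of the carrier alone.

How it is judged (in metres and radians):
On the way, in this order (a step that is already met when the one before it is completed fails the run):
1. the test is fully home against the stop while the carrier sits in its bay (x of test_center in the frame of carrier_grip between 0.0045 and 0.0095 m and z of test_center in the frame of carrier_grip between -0.022 and -0.014 m and z of carrier_grip in the frame of incubator below 0.102 m), for 0.2 s.
2. both catches are squeezed in while the carrier still sits in its bay (value of joint each of carrier_left, carrier_right above 0.0042 m and z of carrier_grip in the frame of incubator below 0.102 m), for 0.1 s.
3. the carrier is lifted free of its bay (z of carrier_grip in the frame of incubator above 0.158 m and value of joint each of carrier_left, carrier_right above 0.0042 m), for 0.2 s.
At the end, for the whole second after the job is handed in: The fingers hold the carrier at least 60 mm above its seat by both catches (each in over 4.2 mm), touching neither incubator nor other carrier, within 0.15 rad of level, still; the test lies on its deck within 2.5 mm of the stop; the empty carrier is within 6 mm of its place (all of step 3 and x of test_center in the frame of carrier_grip between 0.0045 and 0.0095 m and z of test_center in the frame of carrier_grip between -0.022 and -0.014 m and contact force between carrier and the fingers above 2 N and contact force between carrier and incubator below 0.05 N and contact force between carrier and spare below 0.05 N and angle between carrier_grip's own z axis and vertical below 0.15 rad and linear speed of carrier below 0.02 m/s and distance of spare_grip from where it was at the start of the episode below 0.006 m); the arm keeps its last pose, push and grip.
It fails at once if a cup or the timer is knocked out of place (15 mm) (distance of any of cup0_center, cup1_center, cup2_center, timer from where it was at the start of the episode above 0.015 m).
It fails at once if the empty carrier is disturbed or unclipped (distance of spare_grip from where it was at the start of the episode above 0.006 m).
It fails at once if the loaded carrier is tipped (angle between carrier_grip's own z axis and vertical above 0.4 rad).
It also fails if it takes over 45 s, if anything falls off the work surface, if the arm or the gripper's body presses on something with over 40 N, if the wrist force passes 120 N, or if a joint passes its speed limit or range.

### The arm

A 7-joint arm with a two-finger parallel gripper is mounted at the origin on the work surface. World frame = base frame: x ahead of the robot, y to its left, z up, the work surface at z = 0. Lengths are in mm, angles in rad, forces in N, time in s.
With the tool pointing down it reaches from about 350 to 900 mm from the base axis. Payload 19.9 kg.
Tool frame: the origin (TCP) lies midway between the tips of the shut fingers; the grasp point (between the pads) lies 19 mm behind it; x points along the fingers, z is the direction in which the jaws open and shut, and the axes are right-handed (so a half turn about x gives the same grasp; the last joint's range is limited). The gripper opens to 94 mm and grips with 3 to 60 N. Pads are 16 mm wide; open, the fingers measure 119 mm over their backs; the gripper's body (75 mm by 177 mm) begins 78 mm behind the grasp point.
Start: joints at [-1.208, 0.417, -0.01, 1.614, 0.005, 1.111, -0.053], TCP at [246.135, 574.467, 168.825] pointing down, gripper open.
Joint ranges: [-2.81, 2.81], [-0.39, 2.02], [-1.27, 1.25], [0.06, 2.57], [-1.19, 4.33], [0.19, 2], [-2.82, 2.82]. Speed limits (rad/s): [1.89, 1.89, 2.39, 2.39, 3.01, 3.01, 3.01].

### API

Orientations are given as a unit quaternion [w, x, y, z].
In Python, from workcell import move_to, move_straight, move_joints, gripper_to, pause, ik, sense, snapshot, calibration, IKError, job_done, recognise, cut_out gives the robot as it stands. Calls block until the motion is done:
- move_to(position, orientation): joint-space move of the TCP to a pose.
- move_straight(position, frame=None, rate=150): straight line of the TCP; frame=None keeps the orientation; rate is the mean speed in mm/s.
- move_joints(angles): joint-space move.
- gripper_to(opening, strength=None): opening from 0.0 (shut) to 1.0 (fully open); strength is the grip in N (None keeps the last); returns when the fingers have stopped.
- pause(seconds).
- ik(position, orientation): joint angles nearest the present ones, or None.
- sense(): the state.
- snapshot(name): name is "scene" or "top" or "wrist"; returns the picture (480x640x3 uint8, red, green, blue); there is no depth.
- calibration(name): a dict with "mtx" (3x3 intrinsics, pixels), "eye" and "rotation" of the camera in the world. Camera axes: x right, y up, looking along -z (the intrinsics and any distortion apply to the point x, -y, -z); pixel columns grow to the right and rows downward; lengths in mm; the calibration is good to about 2 mm. A picture is of the moment at which its call begins: read the wrist's pose just before it. calibration takes no time and is no camera call; for the wrist camera it gives the pose at the moment of the call.
A pose or a line that the arm cannot do raises IKError and nothing moves.
- job_done(): hands the job in, once; it reports no verdict.
Trained networks look in the newest picture that a camera, given by its name, has taken for a name from the list of things; names that differ only in an ending like _2 or _b are one class to them, and where a whole thing is asked for, a point or a joint stands for the part that bears it (a point fixed in the world has none). Each returns a list of dicts, best first, with "p" (0 to 1); they miss things now and then, are a little off and sometimes report something else, mostly with a low value. They report only what shows in the picture. A call takes as long as a camera call. They do not tell look-alikes from the thing itself.
- recognise(camera, thing): "at" ([x, y, z] in mm, in world coordinates, good to about 4 mm: the middle of the surface that is visible of it).
- cut_out(camera, thing): "region" (480x640 bool, what is visible of it).
The state is a dict: "time_s": time; "q": joint angles; "qvel": joint speeds; "joint_efforts": joint torques, N m; "ee_pos": TCP position; "orientation": TCP orientation; "ft_force": force on the tool from outside, world axes, zero at the start; "moment": the same for the moment, N m; "width": opening from 0.0 (shut) to 1.0 (fully open).
Only numpy, scipy, OpenCV 4.12 (cv2) and the standard library are available. Lean on these libraries where they do the work, as an engineer would, in place of code of your own. Each camera call takes 0.05 s, during which the arm holds its last target.

## Working session

There is one attempt and no reset: what is moved stays moved. The work goes in short steps, each a Python script; the robot and the scene stay as the last script left them, time stands still between calls to the robot, and variables do not carry over. Pictures are saved under pics/ and viewed, and the job is handed in when it is done.

```bash
ls; mkdir -p pics; python3 - <<'E'
from workcell import *
import cv2,numpy as np
print(sense())
for n in ["scene","top","wrist"]:
    im=snapshot(n); cv2.imwrite(f"pics/{n}0.png",im[:,:,::-1]); c=calibration(n); print(n,c)
    if n!="wrist":
        for t in ["incubator","carrier","test_center","spare_grip","carrier_grip","cup0_center","timer"]:
            print(n,t,[(np.round(r["at"]).tolist(),round(r["p"],2)) for r in recognise(n,t)])
print(sense()["time_s"])
E
```

```text
pics
{'time_s': 0.0, 'q': array([-1.20747634,  0.41796112, -0.01035126,  1.61420088,  0.0047117 ,
        1.11070211, -0.05298212]), 'qvel': array([-1.17238358e-05, -4.83917210e-04, -4.23904441e-04, -1.62571136e-03,
        4.14698999e-04,  1.34351041e-03, -5.05876144e-04]), 'joint_efforts': array([ 2.25905191e-03, -8.51253247e+01,  6.40655290e-01, -4.25983858e+01,
       -4.86136728e-02,  1.86815928e-02,  1.33608614e-04]), 'ee_pos': array([245.97668383, 574.08179502, 168.22189756]), 'orientation': array([ 0.58994197, -0.38956628,  0.59064403,  0.38903241]), 'ft_force': array([ 0.51828565,  0.16612012, -0.46189971]), 'moment': array([ 0.0284047 ,  0.02977166, -0.07441496]), 'width': 1.0005024329596621}
scene {'mtx': array([[473.49078881,   0.        , 311.79862848],
       [  0.        , 473.49078881, 237.11135508],
       [  0.        ,   0.        ,   1.        ]]), 'eye': array([1311.19276776,  248.42734172,  992.47785933]), 'rotation': array([0.50219457, 0.19945042, 0.29581516, 0.78772682])}
scene incubator [([581.0, -76.0, 77.0], 0.82)]
scene carrier [([699.0, 185.0, 25.0], 0.95
[... 858 characters left out ...]
3.0], 0.93), ([422.0, 196.0, 21.0], 0.83), ([547.0, -34.0, 79.0], 0.81), ([688.0, 181.0, 24.0], 0.56)]
top test_center []
top spare_grip [([562.0, -137.0, 73.0], 0.63)]
top carrier_grip [([691.0, 181.0, 21.0], 0.79), ([430.0, 197.0, 25.0], 0.73), ([553.0, 290.0, 25.0], 0.72), ([544.0, -29.0, 81.0], 0.63)]
top cup0_center [([706.0, -63.0, 82.0], 0.93)]
top timer [([389.0, -499.0, 24.0], 0.63)]
wrist {'mtx': array([[382.3069181 ,   0.        , 326.0929462 ],
       [  0.        , 382.3069181 , 240.34076971],
       [  0.        ,   0.        ,   1.        ]]), 'eye': array([184.09721942, 600.69948515, 383.96237508]), 'rotation': array([ 0.82917921, -0.09727798, -0.06376596,  0.54674741])}
0.85
```

View pics/scene0.png

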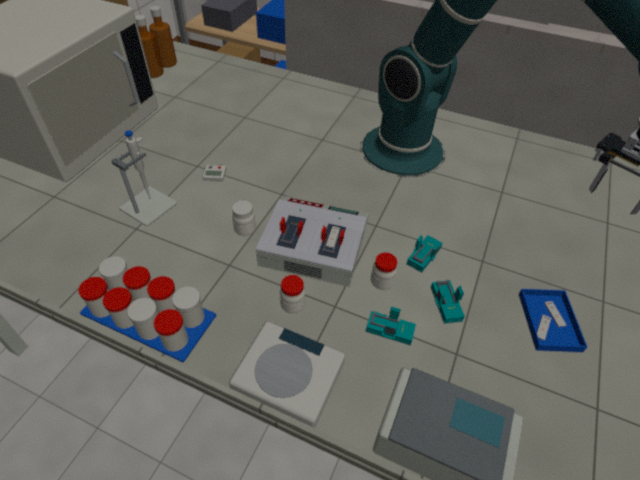

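View pics/top0.png

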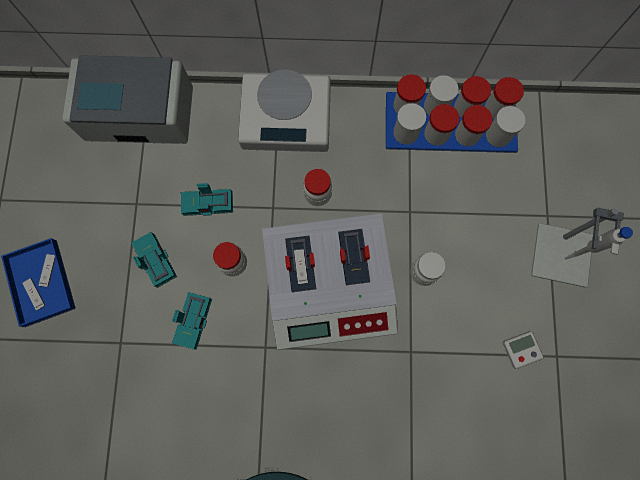

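The targets are the dark carrier with the white test at top (300,263) and scene (332,237). The empty dark carrier is at top (354,256). The turquoise look-alikes at top (207,200), (153,258) and (192,320) are not to be used. Next I'll crop in on the choice and measure it.

```bash
cat > h.py <<'E'
from workcell import *
import cv2,numpy as np
from scipy.spatial.transform import Rotation as R
def rot(q): return R.from_quat([q[1],q[2],q[3],q[0]]).as_matrix()
def px2w(c,uv,z):
    uv=np.atleast_2d(np.asarray(uv,float)); m=c["mtx"]
    d=np.c_[(uv[:,0]-m[0,2])/m[0,0],-(uv[:,1]-m[1,2])/m[1,1],-np.ones(len(uv))]@rot(c["rotation"]).T
    e=np.asarray(c["eye"]); return e+d*((z-e[2])/d[:,2])[:,None]
def w2px(c,P):
    P=np.atleast_2d(P); p=(P-c["eye"])@rot(c["rotation"]); m=c["mtx"]
    return np.c_[m[0,0]*p[:,0]/-p[:,2]+m[0,2], -m[1,1]*p[:,1]/-p[:,2]+m[1,2]]
def quat(yaw):
    # tool x down, tool z (jaw) = carrier y, yaw = carrier heading
    z=np.array([-np.sin(yaw),np.cos(yaw),0]); x=np.array([0,0,-1.]); y=np.cross(z,x)
    q=R.from_matrix(np.c_[x,y,z]).as_quat(); return [q[3],q[0],q[1],q[2]]
E
python3 - <<'E'
import cv2
a=cv2.imread("pics/top0.png")[205:355,255:405]
cv2.imwrite("pics/top0c.png",cv2.resize(a,(600,600),interpolation=cv2.INTER_CUBIC))
a=cv2.imread("pics/scene0.png")[190:290,245:380]
cv2.imwrite("pics/scene0c.png",cv2.resize(a,None,fx=5,fy=5,interpolation=cv2.INTER_CUBIC))
E
python3 - <<'E'
from h import *
c=calibration("top")
print(c and [k for k in c])
print(px2w(c,[[263,229],[381,215],[396,303],[273,318]],75).round(1))
print(rot(sense()["orientation"]).round(2)); w=calibration("wrist"); print(rot(w["rotation"]).round(2),w["eye"])
E
```

```text
['mtx', 'eye', 'rotation']
[[ 614.1   50.5   75. ]
 [ 651.4 -192.5   75. ]
 [ 469.9 -223.4   75. ]
 [ 432.8   20.6   75. ]]
[[-0.   -0.92  0.39]
 [-0.    0.39  0.92]
 [-1.   -0.   -0.  ]]
[[ 0.39 -0.89 -0.21]
 [ 0.92  0.38  0.09]
 [-0.   -0.23  0.97]] [184.09721942 600.69948515 383.96237508]
```

View pics/top0c.png

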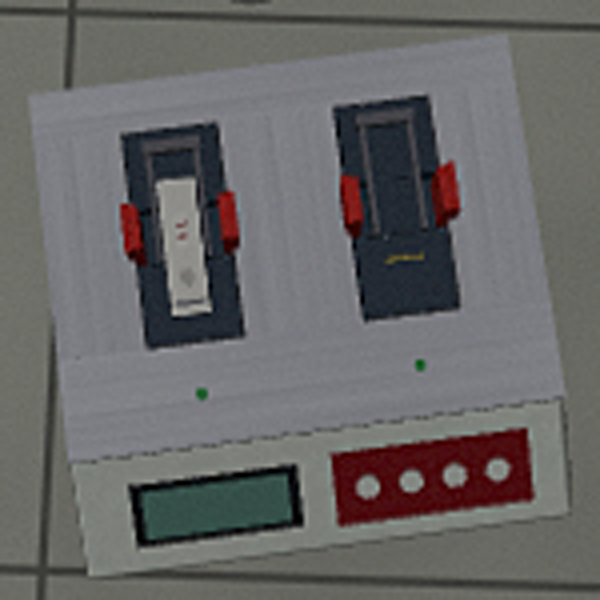

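View pics/scene0c.png

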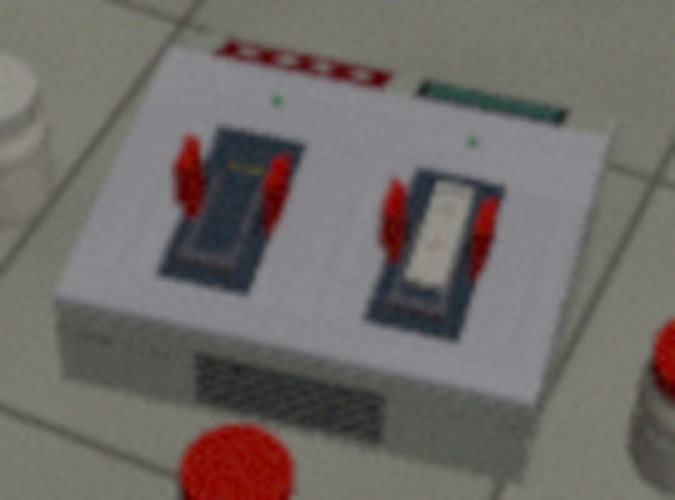

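Crop check: the left dark carrier, with the white test, red catches and its stop at the far end (+x), is the right one. I estimate yaw at about 0.157 and the centre near (544,-31). Next is a wrist close-up.

```bash
cat > w1.py <<'E'
from h import *
import sys
yaw=0.157; ux=np.array([np.cos(yaw),np.sin(yaw),0])
p=np.array([544,-31,0.])-30*ux; p[2]=225
move_to(p.tolist(),quat(yaw)); pause(0.3)
c=calibration("wrist"); im=snapshot("wrist"); cv2.imwrite("pics/w1.png",im[:,:,::-1])
s=sense(); print(s["time_s"],s["q"].round(2),s["ee_pos"],c)
np.save("c1.npy",c,allow_pickle=True)
E
python3 w1.py
```

```text
3.5833 [-0.47  0.18  0.55  1.83 -0.1   1.16  1.84] [514.41285005 -35.54902544 224.98279093] {'mtx': array([[382.3069181 ,   0.        , 326.0929462 ],
       [  0.        , 382.3069181 , 240.34076971],
       [  0.        ,   0.        ,   1.        ]]), 'eye': array([447.81796005, -45.90950096, 440.09817017]), 'rotation': array([ 0.64501626, -0.07559867, -0.08812244,  0.75529683])}
```

View pics/w1.png

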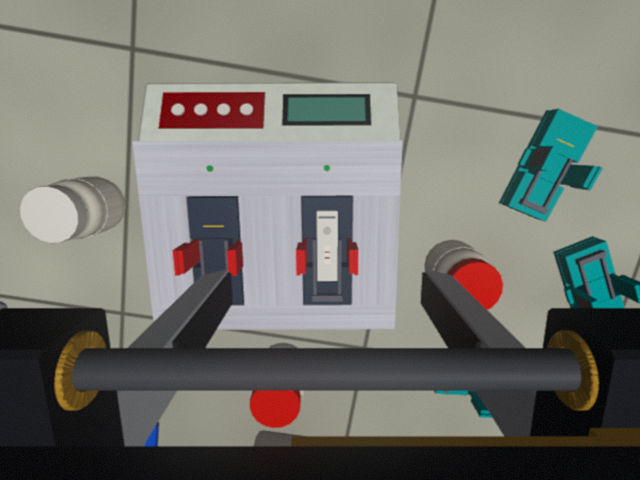

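The wrist view shows the loaded carrier at about (327,250), the test's near end at (327,211) and the stop at (326,298). I'll zoom in and measure.

```bash
python3 - <<'E'
import cv2
a=cv2.imread("pics/w1.png")[190:310,280:380]
cv2.imwrite("pics/w1c.png",cv2.resize(a,None,fx=5,fy=5,interpolation=cv2.INTER_CUBIC))
a=cv2.imread("pics/w1.png")[130:340,125:415]
cv2.imwrite("pics/w1d.png",cv2.resize(a,None,fx=2.7,fy=2.7,interpolation=cv2.INTER_CUBIC))
E
```

```text
(no output)
```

View pics/w1c.png

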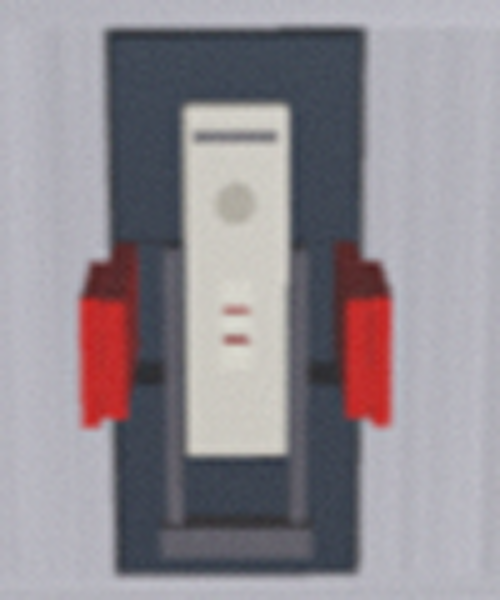

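View pics/w1d.png

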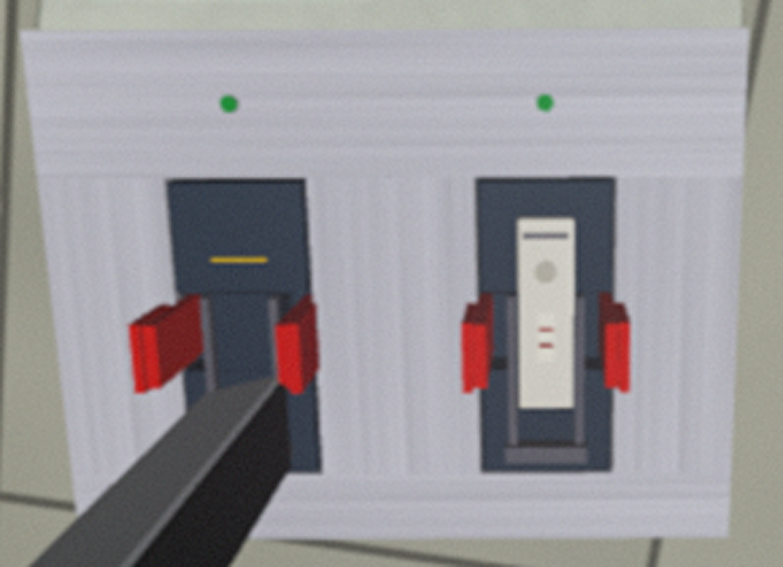

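```bash
python3 - <<'E'
from h import *
c=np.load("c1.npy",allow_pickle=True).item()
f=lambda a:np.array(a)/5+[279.6,189.6]   # cubic resize half-pixel
g=lambda a:np.array(a)/2.7+[124.7,129.7]
P=px2w(c,f([[107,30],[363,30],[357,573],[117,573]]),77);print(P.round(1),P.mean(0).round(1))
n=P[:2].mean(0);fa=P[2:].mean(0);print("len",np.linalg.norm(fa-n),"yaw",np.arctan2(*(fa-n)[1::-1]),"w",np.linalg.norm(P[0]-P[1]),np.linalg.norm(P[2]-P[3]))
yaw=np.arctan2(*(fa-n)[1::-1])
Q=px2w(c,g([[20,30],[748,30],[727,537],[82,537]]),75);print("plate",Q.round(1),Q.mean(0), [np.linalg.norm(Q[i]-Q[i-1]).round(1) for i in range(4)])
for i,j in((0,1),(3,2)): print("yawy",np.arctan2(-(Q[j]-Q[i])[0],(Q[j]-Q[i])[1]))
for z in(77,83):
  T=px2w(c,f([[183,103],[290,103],[288,457],[186,457]]),z)
  d=(T-P.mean(0))[:,:2]@np.c_[[np.cos(yaw),np.sin(yaw)],[-np.sin(yaw),np.cos(yaw)]]
  print(z,d.round(1).tolist())
S=px2w(c,f([[160,527],[312,527]]),85);print("stop top",((S-P.mean(0))[:,:2]@np.c_[[np.cos(yaw),np.sin(yaw)],[-np.sin(yaw),np.cos(yaw)]]).round(1))
C=px2w(c,f([[80,297],[127,297],[345,297],[392,297]]),111);print("catch tops",C.round(1),((C-P.mean(0))[:,:2]@np.c_[[np.cos(yaw),np.sin(yaw)],[-np.sin(yaw),np.cos(yaw)]]).round(1))
E
```

```text
[[493.5 -63.   77. ]
 [485.8 -15.   77. ]
 [594.8   2.8  77. ]
 [602.4 -45.4  77. ]] [544.1 -30.1  77. ]
len 110.36872376234328 yaw 0.1611126424074059 w 48.62596199349464 48.78280387091639
plate [[ 468.  -224.5   75. ]
 [ 429.    21.7   75. ]
 [ 615.3   51.8   75. ]
 [ 654.2 -193.2   75. ]] [541.60793399 -86.067879    75.        ] [np.float64(188.8), np.float64(249.3), np.float64(188.7), np.float64(248.1)]
yawy 0.1571120878454627
yawy 0.15737987499776088
77 [[-41.2, -10.0], [-41.2, 10.5], [30.4, 10.3], [30.3, -10.1]]
83 [[-42.2, -9.9], [-42.1, 10.3], [28.3, 10.1], [28.2, -10.0]]
stop top [[ 42.  -15.2]
 [ 42.1  14.9]]
catch tops [[537.  -59.4 111. ]
 [535.6 -51.2 111. ]
 [529.6 -12.9 111. ]
 [528.3  -4.6 111. ]] [[-11.8 -27.8]
 [-11.7 -19.4]
 [-11.6  19.4]
 [-11.6  27.7]]
```

Measurements agree with the given sizes: carrier 110.4×48.7, stop at x=42, catch faces ±27.8, plate 249×189. The test's near end is at carrier x≈-42, so the gap to the stop is ≈13.5 mm. Next I push.

```bash
cat >> h.py <<'E'
YAW=0.158; C0=np.array([544.1,-30.1,53.0])
UX=np.array([np.cos(YAW),np.sin(YAW),0]); UY=np.array([-np.sin(YAW),np.cos(YAW),0])
def cp(x,y,z): return (C0+x*UX+y*UY+np.array([0,0,z])).tolist()   # carrier frame -> world
def tc(): 
    d=sense()["ee_pos"]-C0; return np.array([d@UX,d@UY,d[2]])
E
cat > p1.py <<'E'
from h import *
gripper_to(0.0,20)
move_to(cp(-72,0,80),quat(YAW))
f0=sense()["ft_force"]
move_straight(cp(-72,0,27),rate=80); pause(.2)
s=sense();print(s["time_s"],s["width"],tc().round(2),(s["ft_force"]-f0).round(2))
if abs((s["ft_force"]-f0)[2])<3:
    f0=s["ft_force"]
    move_straight(cp(-54,0,27),rate=40); print(tc().round(2),(sense()["ft_force"]-f0).round(2))
    x=-54
    while x<-30:
        x+=1; move_straight(cp(x,0,27),rate=25)
        f=(sense()["ft_force"]-f0); F=f@UX
        print(x,tc().round(2),f.round(2),round(F,2))
        if F<-3.5: break
c=calibration("wrist"); im=snapshot("wrist"); cv2.imwrite("pics/p1.png",im[:,:,::-1]); print(sense()["time_s"]); np.save("c2.npy",c,allow_pickle=True)
im=snapshot("top"); cv2.imwrite("pics/p1t.png",cv2.resize(im[205:355,255:405,::-1],(600,600),interpolation=cv2.INTER_CUBIC))
E
python3 p1.py
```

```text
6.4917 0.005934838698038618 [-7.174e+01  2.000e-02  2.740e+01] [-0.15 -1.32 -1.11]
[-5.412e+01 -4.000e-02  2.684e+01] [-0.71  1.06 -0.05]
-53 [-5.306e+01  3.000e-02  2.702e+01] [0.24 0.78 0.11] 0.36
-52 [-5.197e+01 -3.000e-02  2.702e+01] [-0.23  0.88 -0.34] -0.09
-51 [-5.095e+01 -3.000e-02  2.700e+01] [0.55 1.22 0.6 ] 0.73
-50 [-49.98  -0.    26.99] [ 0.16  1.12 -0.18] 0.33
-49 [-4.894e+01  1.000e-02  2.699e+01] [ 0.2   0.35 -0.13] 0.25
-48 [-4.795e+01 -3.000e-02  2.700e+01] [ 0.4   1.65 -0.1 ] 0.66
-47 [-46.96  -0.    26.99] [ 0.48  0.96 -0.17] 0.62
-46 [-4.595e+01 -4.000e-02  2.700e+01] [ 0.64  1.   -0.36] 0.79
-45 [-44.97   0.    27.  ] [-0.22  1.71  0.88] 0.05
-44 [-4.396e+01  1.000e-02  2.700e+01] [-0.14  1.24  0.23] 0.06
-43 [-4.293e+01 -1.000e-02  2.699e+01] [0.24 0.74 0.37] 0.36
-42 [-41.95   0.    26.99] [ 0.8   1.65 -0.36] 1.05
-41 [-4.094e+01  1.000e-02  2.700e+01] [-0.63  1.05 -0.93] -0.46
-40 [-3.994e+01  2.000e-02  2.699e+01] [ 0.14  0.79 -0.56] 0.26
-39 [-3.893e+01 -1.000e-02  2.702e+01] [ 0.4   1.55 -0.26] 0.64
-38 [-3.797e+01 -1.000e-02  2.699e+01] [-0.59  0.85 -0.03] -0.45
-37 [-3.694e+01  1.000e-02  2.700e+01] [ 0.73  0.86 -0.48] 0.86
-36 [-3.594e+01 -2.000e-02  2.700e+01] [-0.41  0.78  0.11] -0.29
-35 [-3.495e+01  2.000e-02  2.698e+01] [0.82 0.64 0.18] 0.91
-34 [-3.396e+01  1.000e-02  2.699e+01] [-0.01  1.52  0.29] 0.23
-33 [-3.294e+01 -2.000e-02  2.701e+01] [0.33 0.43 0.83] 0.39
-32 [-3.198e+01 -3.000e-02  2.699e+01] [-0.19  1.48  0.35] 0.05
-31 [-3.092e+01  1.000e-02  2.702e+01] [0.1  0.48 0.05] 0.18
-30 [-2.998e+01 -2.000e-02  2.698e+01] [0.42 1.24 0.09] 0.61
13.1417
```

View pics/p1.png

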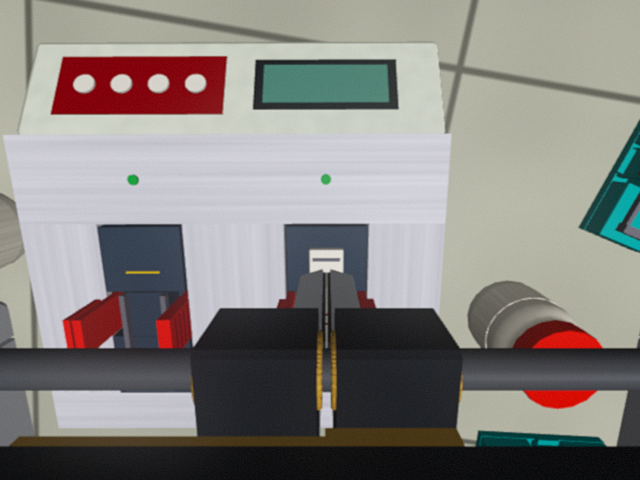

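```bash
python3 - <<'E'
from h import *
c=np.load("c2.npy",allow_pickle=True).item(); print(c["eye"])
a=cv2.imread("pics/p1.png")[210:330,265:385]
cv2.imwrite("pics/p1c.png",cv2.resize(a,None,fx=5,fy=5,interpolation=cv2.INTER_CUBIC))
print(w2px(c,[cp(-41.7,0,24),cp(-41.7,0,30),cp(-30,0,27),cp(-28,0,30),cp(-55,24,24),cp(-55,-24,24)]).round(1))
E
```

```text
[447.93233405 -45.28886651 295.12602196]
[[326.1 246.8]
 [326.1 249.4]
 [326.1 267.4]
 [326.1 272.2]
 [367.4 224.7]
 [284.7 224.7]]
```

View pics/p1c.png

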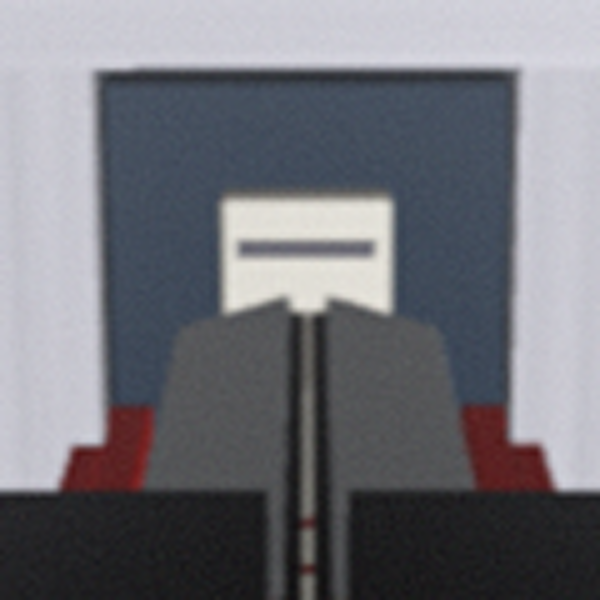

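View pics/p1t.png

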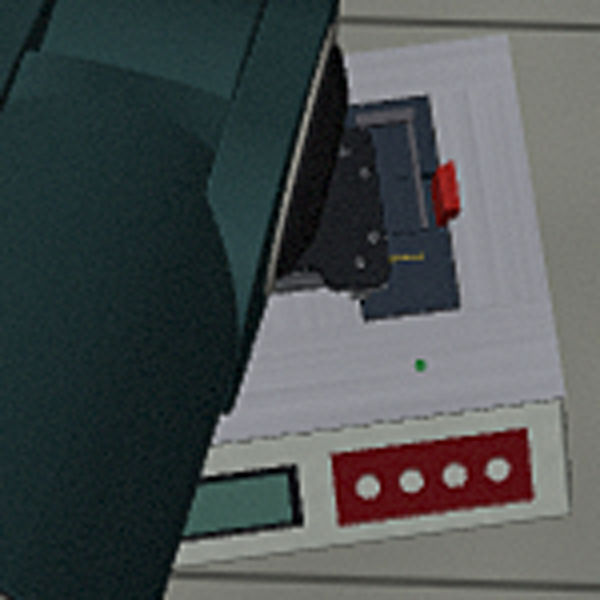

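The test has not moved: its near end is still at row 248, x≈-42. The fingertips passed over it, so they sit higher than the TCP reading suggests. I'll check from the scene camera, then touch down gently on the plate behind the test.

```bash
cat > p2.py <<'E'
from h import *
im=snapshot("scene"); cv2.imwrite("pics/s2.png",cv2.resize(im[170:290,245:395,::-1],(750,600),interpolation=cv2.INTER_CUBIC))
move_straight(cp(-30,0,33),rate=80); move_straight(cp(-72,0,33),rate=120); move_straight(cp(-72,0,27),rate=60); pause(.15)
f0=np.mean([sense()["ft_force"] for _ in range(3)],0)
z=27
while z>17:
    z-=1; move_straight(cp(-72,0,z),rate=30); f=sense()["ft_force"]-f0
    print(z,tc().round(2),f.round(2))
    if abs(f[2])>3: break
s=sense(); print(s["time_s"],s["width"])
c=calibration("wrist"); im=snapshot("wrist"); cv2.imwrite("pics/p2.png",cv2.resize(im[180:300,255:405,::-1],(750,600),interpolation=cv2.INTER_CUBIC))
E
python3 p2.py
```

```text
26 [-7.199e+01 -1.000e-02  2.599e+01] [0.3  0.04 0.5 ]
25 [-7.204e+01  2.000e-02  2.496e+01] [ 0.35 -1.36  0.61]
24 [-7.204e+01  2.000e-02  2.395e+01] [-0.56 -0.63  0.75]
23 [-7.202e+01  2.000e-02  2.295e+01] [ 0.28 -1.3   0.8 ]
22 [-7.202e+01  3.000e-02  2.194e+01] [ 0.9  -0.28  0.96]
21 [-7.208e+01  1.000e-02  2.092e+01] [0.77 0.04 1.04]
20 [-7.205e+01 -2.000e-02  1.994e+01] [ 0.24 -1.2   0.32]
19 [-72.05   0.    18.94] [ 0.68 -0.09  1.27]
18 [-7.205e+01  1.000e-02  1.794e+01] [ 0.18 -1.    1.32]
17 [-7.204e+01 -2.000e-02  1.695e+01] [-0.29  0.44  1.14]
16.8917 0.0033125503133074477
```

View pics/s2.png

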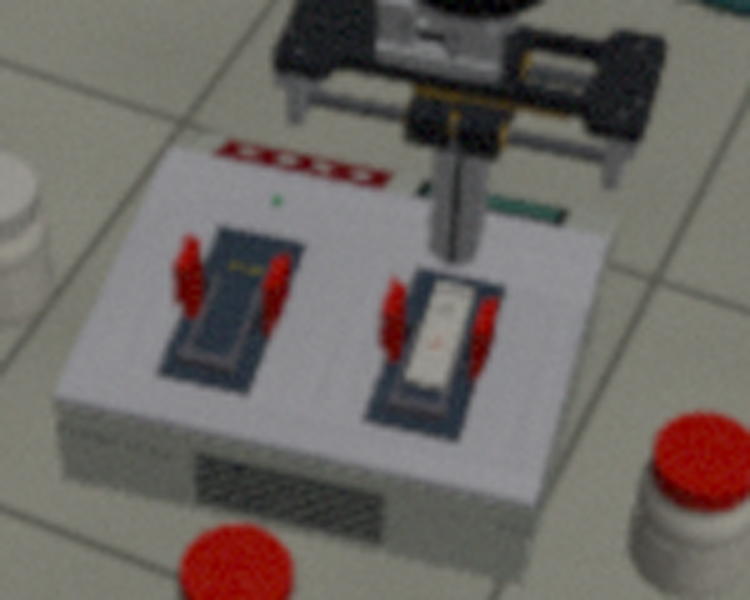

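View pics/p2.png

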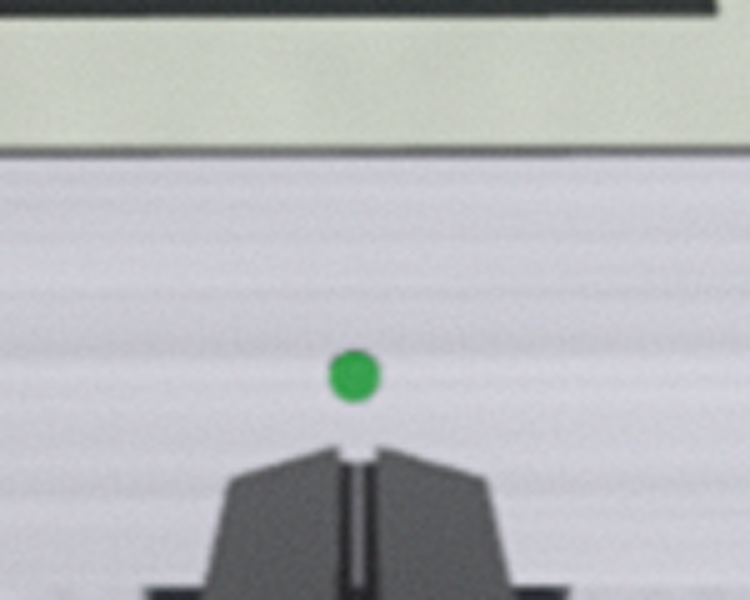

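```bash
python3 - <<'E'
from h import *
c=calibration("scene")
print("obs tip",245+452/5,170+262/5)
for z in (27,40,50,60,70): print(z,w2px(c,[cp(-22,0,z),cp(-30,0,z)]).round(1).tolist())
E
```

```text
obs tip 335.4 222.4
27 [[333.3, 232.0], [334.0, 229.8]]
40 [[333.6, 228.6], [334.3, 226.4]]
50 [[333.8, 226.0], [334.5, 223.8]]
60 [[334.0, 223.3], [334.7, 221.1]]
70 [[334.2, 220.6], [334.9, 218.4]]
```

The scene view puts the tip roughly 25 mm higher than the reported TCP. I'll triangulate that, then keep probing gently until contact.

```bash
cat > p3.py <<'E'
from h import *
from scipy.optimize import fsolve
cs=calibration("scene"); cw=np.load("c2.npy",allow_pickle=True).item()
for w in (3,5,8):
    print(w,[ (fsolve(lambda z:w2px(cw,[cp(-30-w,0,z[0])])[0,1]-270,40)), fsolve(lambda z:w2px(cs,[cp(-30+w,0,z[0])])[0,1]-222.4,40)])
f0=np.mean([sense()["ft_force"] for _ in range(3)],0)
z=17
while z>-12:
    z-=1; move_straight(cp(-72,0,z),rate=40); f=sense()["ft_force"]-f0
    if abs(f[2])>3.5: break
print(z,tc().round(2),f.round(2))
s=sense(); print(s["time_s"],s["width"])
E
python3 p3.py
```

```text
3 [array([41.37492339]), array([58.31627315])]
5 [array([47.61333683]), array([60.33267444])]
8 [array([56.970957]), array([63.35727637])]
-12 [-7.203e+01  3.000e-02 -1.204e+01] [-1.3   0.36  0.65]
24.1917 0.0044067956476524514
```

```bash
python3 - <<'E'
from h import *
im=snapshot("scene"); cv2.imwrite("pics/s3.png",cv2.resize(im[170:290,245:395,::-1],(750,600),interpolation=cv2.INTER_CUBIC))
c=calibration("wrist"); im=snapshot("wrist"); cv2.imwrite("pics/p3.png",im[:,:,::-1]);np.save("c3.npy",c,allow_pickle=True)
s=sense();print(s["time_s"],s["ee_pos"],s["q"].round(3),rot(s["orientation"]).round(2).tolist(),c["eye"])
E
```

```text
24.2917 [472.98544588 -41.42411097  40.98794546] [-0.391  0.364  0.487  2.101 -0.251  0.732  1.986] [[-0.0, -0.99, -0.16], [-0.0, -0.16, 0.99], [-1.0, 0.0, -0.0]] [406.40379355 -51.9108956  256.11329207]
```

View pics/s3.png

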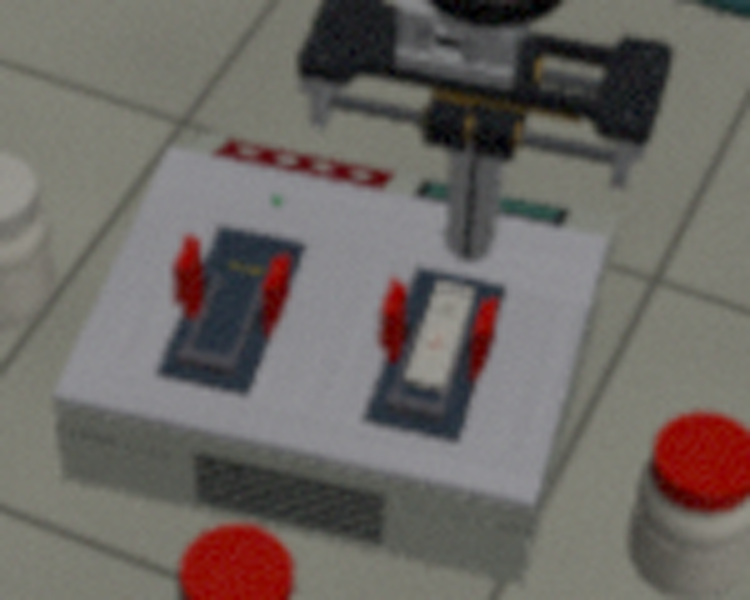

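View pics/p3.png

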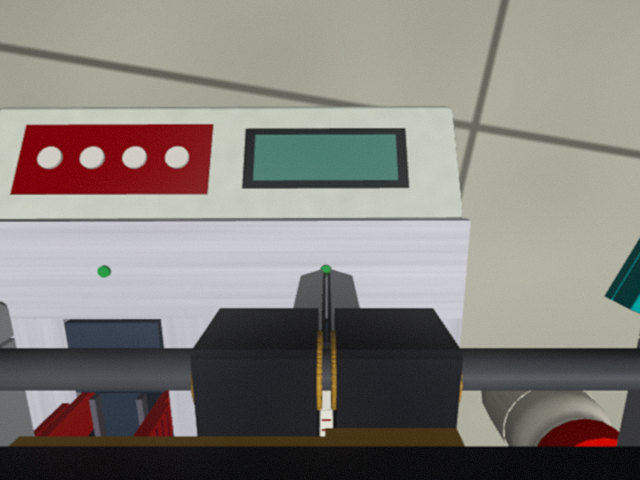

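```bash
python3 - <<'E'
from h import *
from scipy.optimize import fsolve
cs=calibration("scene")
for w in (0,5,8,12):
    print(w,fsolve(lambda z:w2px(cs,[cp(-72+w,0,z[0])])[0,1]-221.6,30), w2px(cs,[cp(-72+w,0,28)]))
print(w2px(cs,[cp(-55,24,24),cp(-55,-24,24),cp(55,-24,24)]), sense()["time_s"])
a=cv2.imread("pics/s3.png")[150:330,330:560]; cv2.imwrite("pics/s3c.png",cv2.resize(a,None,fx=3,fy=3))
E
```

```text
0 [16.07820363] [[337.76800715 218.52689194]]
5 [21.10212158] [[337.3332965  219.81738402]]
8 [24.11647235] [[337.07140422 220.59484349]]
12 [28.13560671] [[336.72096334 221.63517036]]
[[344.98424006 225.83907557]
 [327.46576821 222.12475019]
 [316.7143452  252.43663081]] 24.2917
```

View pics/s3c.png

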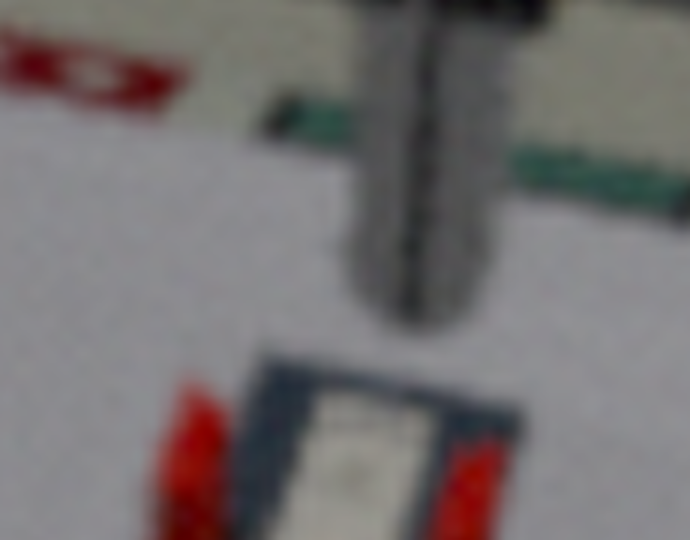

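By triangulation the real tips sit about 36–40 mm above the reported TCP, so they are now only a few mm above the plate. I'll finish the touch-down in fine steps to get the exact offset, then push with force feedback.

```bash
cat > p4.py <<'E'
from h import *
f0=np.mean([sense()["ft_force"] for _ in range(5)],0)
z=-12.; hit=False
while z>-20:
    z-=0.8; move_straight(cp(-72,0,z),rate=40); f=sense()["ft_force"]-f0
    if f[2]>3: hit=True; break
print(hit,z,tc().round(2),f.round(2),sense()["time_s"])
np.save("zc.npy",z)
c=calibration("wrist")
if hit:
    zp=z+4.2
    move_straight(cp(-72,0,zp),rate=60)
    move_straight(cp(-46,0,zp),rate=60)
    f0=np.mean([sense()["ft_force"] for _ in range(5)],0)
    x=-46.
    while x<-32:
        x+=0.8; move_straight(cp(x,0,zp),rate=40)
        f=sense()["ft_force"]-f0; F=f@UX
        print(round(x,1),tc().round(2),round(F,2),round(f[2],2))
        if F<-3: break
snap=snapshot("wrist"); cv2.imwrite("pics/p4.png",snap[:,:,::-1])
im=snapshot("scene"); cv2.imwrite("pics/s4.png",cv2.resize(im[170:290,245:395,::-1],(750,600),interpolation=cv2.INTER_CUBIC))
print(sense()["time_s"])
E
python3 p4.py
```

```text
True -14.400000000000002 [-7.186e+01 -1.000e-02 -1.429e+01] [-1.11  0.24  4.97] 25.0417
-45.2 [-4.531e+01 -3.000e-02 -1.015e+01] 0.81 0.06
-44.4 [-44.4    0.   -10.17] 0.69 -0.76
-43.6 [-4.355e+01  1.000e-02 -1.020e+01] 0.95 -0.82
-42.8 [-4.273e+01 -2.000e-02 -1.020e+01] 0.45 -0.81
-42.0 [-41.95  -0.   -10.21] 0.32 -1.11
-41.2 [-4.119e+01  1.000e-02 -1.022e+01] 0.23 -0.79
-40.4 [-40.38  -0.   -10.21] 0.88 -0.45
-39.6 [-3.957e+01 -1.000e-02 -1.021e+01] 1.6 -0.32
-38.8 [-3.875e+01  1.000e-02 -1.019e+01] 0.42 -0.06
-38.0 [-3.797e+01  1.000e-02 -1.022e+01] 0.81 -0.3
-37.2 [-3.715e+01 -1.000e-02 -1.021e+01] 0.96 -0.54
-36.4 [-36.35   0.   -10.21] 0.3 -1.01
-35.6 [-3.562e+01  1.000e-02 -1.022e+01] 1.22 -0.5
-34.8 [-34.84   0.   -10.23] 0.22 -0.4
-34.0 [-3.438e+01 -2.000e-02 -1.029e+01] -4.6 1.71
29.725
```

View pics/p4.png

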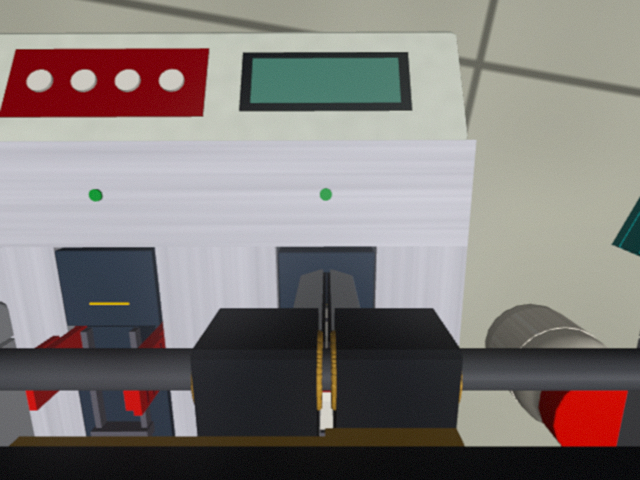

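View pics/s4.png

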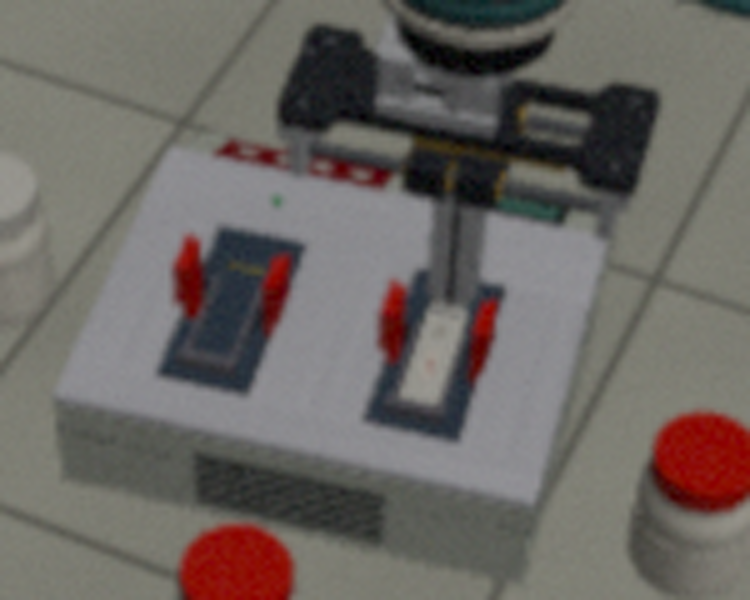

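The push stopped at -4.6 N. The scene picture shows the test's far end touching the stop (scene crop ~(420,405)). Plate contact gives a tip offset of about 36 mm. Now I'll back off, raise, open, descend over the catches and squeeze.

```bash
cat > g1.py <<'E'
from h import *
move_straight(cp(-39,0,-10),rate=40)
move_straight(cp(-39,0,33),rate=120)
gripper_to(0.85,22)
t=sense()["time_s"]
im=snapshot("scene"); cv2.imwrite("pics/s5.png",cv2.resize(im[190:290,270:370,::-1],(600,600),interpolation=cv2.INTER_CUBIC))
move_straight(cp(0,0,33),rate=120)
f0=np.mean([sense()["ft_force"] for _ in range(5)],0)
move_straight(cp(0,0,-8),rate=80)
s=sense(); print(t,s["time_s"],s["width"],tc().round(2),(s["ft_force"]-f0).round(2))
gripper_to(0.0,22)
s=sense(); print(s["time_s"],s["width"],s["width"]*94,tc().round(2),(s["ft_force"]-f0).round(2))
im=snapshot("scene"); cv2.imwrite("pics/s6.png",cv2.resize(im[170:290,245:395,::-1],(750,600),interpolation=cv2.INTER_CUBIC))
im=snapshot("wrist"); cv2.imwrite("pics/p6.png",im[:,:,::-1])
E
python3 g1.py
```

```text
31.7833 32.975 0.8477821178607658 [ 0.01 -0.13 -8.03] [0.25 0.21 1.68]
33.65 0.46070581657432863 43.306346757986894 [ 0.19 -0.11 -7.55] [-2.28 -0.4   9.14]
```

View pics/s5.png

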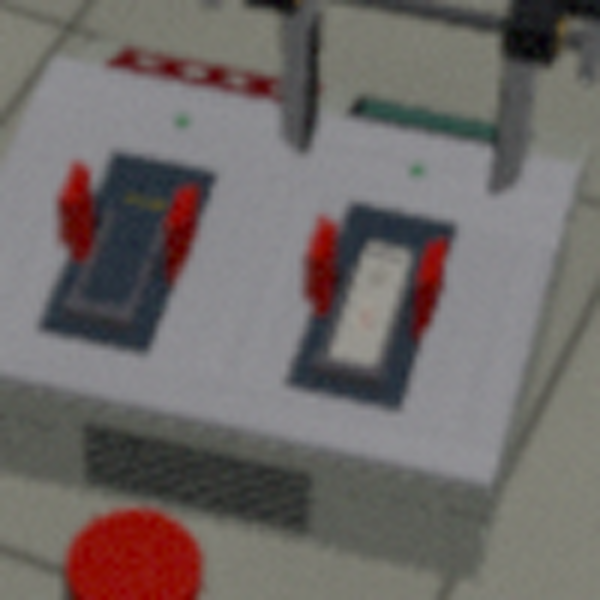

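View pics/s6.png

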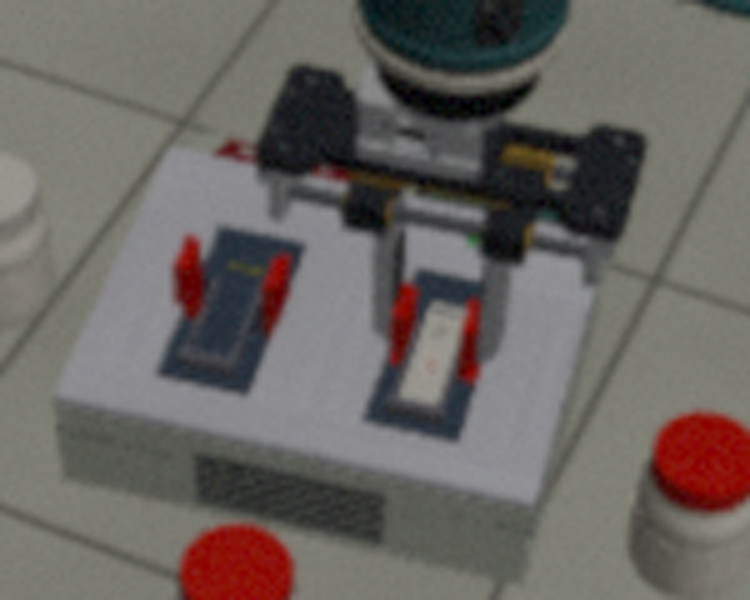

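View pics/p6.png

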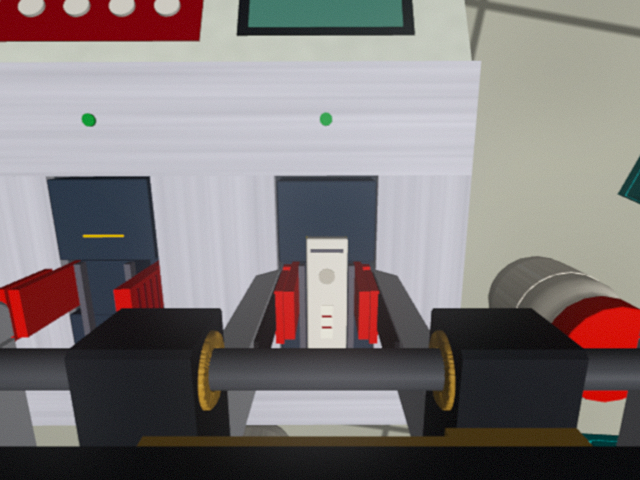

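The jaws stopped at 43.3 mm, so both catches are fully in (44 mm). The test is at the stop and the yellow line is covered. Now I lift.

```bash
cat > l1.py <<'E'
from h import *
move_straight(cp(0,0,-2),rate=30)
s=sense(); print(s["time_s"],s["width"],s["ft_force"].round(2))
move_straight(cp(0,0,90),rate=70)
pause(0.5)
s=sense(); print(s["time_s"],s["width"]*94,tc().round(2),s["ft_force"].round(2),s["moment"].round(2))
im=snapshot("scene"); cv2.imwrite("pics/s7.png",cv2.resize(im[140:290,230:410,::-1],(720,600),interpolation=cv2.INTER_CUBIC))
im=snapshot("wrist"); cv2.imwrite("pics/p7.png",im[:,:,::-1])
E
python3 l1.py
```

```text
34.1 0.4532874903312857 [ 0.   -0.01 -1.23]
36.0667 42.889257168400164 [ 3.e-02 -1.e-02  9.e+01] [ 0.36 -0.59 -1.61] [ 0.05 -0.04 -0.02]
```

View pics/s7.png

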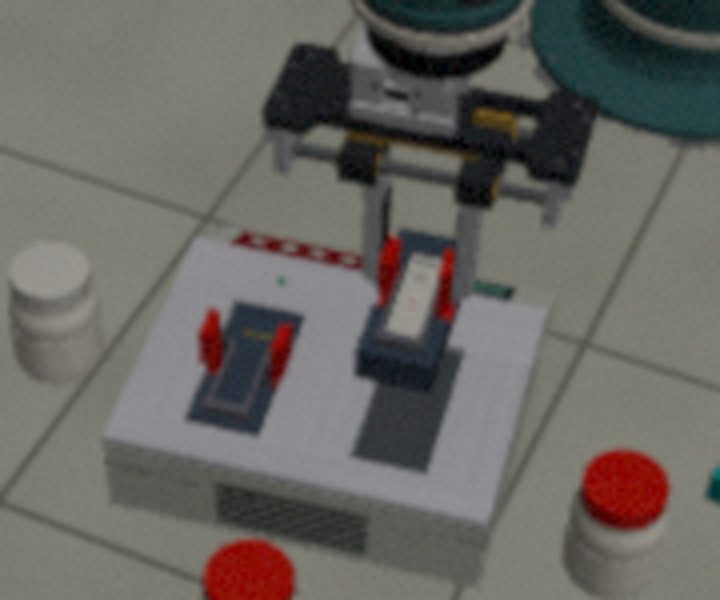

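View pics/p7.png

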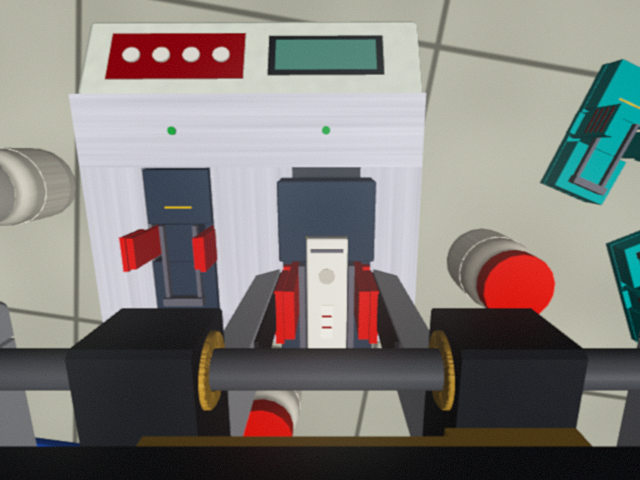

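The carrier is up (TCP rise ~98 mm), and in the wrist picture it sits where it did when gripped (near edge row 178, test near end row 237). There is no tilt or slip, and the test is at the stop. Handing in.

```bash
python3 -c "
from workcell import *
job_done(); s=sense(); print(s['time_s'],s['width'],s['ee_pos'])"
```

```text
the job is handed in; nothing more can be done
the job is handed in; nothing more can be done
```

The job is handed in; no verdict is reported. I pushed the test home, squeezed both catches, lifted the carrier about 98 mm straight up by the reported tool rise, and held it there.

- **Test home:** the push met the stop at 4.6 N. The pictures after the push and after the lift show the test at the stop, and its near end did not shift in the wrist picture during the lift.
- **Catches:** the jaws stopped at 43.3 mm, then 42.9 mm when lifted, against a given 44 mm fully squeezed. I read that as both catches fully in.
- **Hold:** the last pictures show the carrier level and clear of the incubator. The empty carrier, cups and timer were never approached, and those in view looked unmoved. The clock read 36.1 s of the 45 s after the lift.

**What disagreed:**
- **Tip height:** the real fingertips sit about 36 mm higher than the reported TCP. My first push therefore passed over the test without touching it. I measured the offset by a light touch of about 5 N on the top plate behind the test, and corrected for it.
- **Squeeze force:** the wrist showed an unexplained vertical force of about 9 N when the jaws closed on the catches. It was gone once I raised the tool a few millimetres.

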